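# Change over the reactor's cooling-water filters

## Robot

A 6-joint arm with a two-finger parallel gripper is mounted at the origin on the work surface. World frame = base frame: x ahead of the robot, y to its left, z up, the work surface at z = 0. Lengths are in mm, angles in rad, forces in N, time in s.
With the tool pointing down it reaches from about 325 to 925 mm from the base axis. Payload 3.1 kg.
Tool frame: the origin (TCP) lies on the centre line of the jaws, within the pads' length; the fingertips stand 19 mm ahead of it and the grasp point (between the pads) is the TCP; z points along the fingers, y is the direction in which the jaws open and shut (so a half turn about z gives the same grasp; the last joint's range is limited). The gripper opens to 85 mm and grips with 20 to 120 N. Pads are 22 mm wide; open, the fingers measure 114 mm over their backs; the gripper's body (76 mm by 85 mm) begins 54 mm behind the grasp point. The pads swing forward as they close: fully open they stand 13 mm farther back than shut.
Start: joints at [-0.112, 0.217, 1.613, -0, 1.311, -0.112], TCP at [625.012, 0.021, 250.3] pointing down, gripper open.
Joint ranges: [-2.75, 2.75], [-0.78, 2.1], [0.31, 2.55], [-1.13, 4.27], [0.13, 2.63], [-2.58, 2.58]. Speed limits (rad/s): [2.79, 2.79, 3.14, 3.14, 3.14, 3.14].

## Interface

Orientations are given as a unit quaternion [w, x, y, z].
In Python, from plant import telemetry, eyes, ticket, spotter gives the robot as it stands. The module is installed in compiled form; this text tells all that it offers.
- The arm moves only by the shell command python3 -m inch 'ROWS' [FORCE]. ROWS is JSON, a list of rows, each a list of 5 numbers: the shift along the world's x, y, z in cm, then the turn about the world's z in rad, then the closure, from -1 (fully open) to 1 (shut). In form: [[x, y, z, spin, claw], ...]. A call has 1 to 5 rows; each row shifts and turns the pose as measured when the row begins; what a row does not reach is not made up. A row lasts 1/8 s, in which the tool goes at most 62.5 mm and 10.7 degrees, less where a joint would pass 70% of its speed; a pose out of reach is approached as far as the arm can. A call with a gripper value outside its range is refused whole. The fingers move at their own pace and stop on an object; FORCE is the grip in N (left out, the last holds). Time passes only in rows, so rows that do not move let the fingers close. It gives the time, the measured TCP pose, the force and the opening at its end, in the units of the state.
- telemetry.read_state(): the state, without advancing time (a new reading comes with each control period).
- eyes.grab_frame(name): name is "scene" or "side" or "wrist"; returns a dict with "color" (480x640x3 uint8, red, green, blue), "fov_y" (degrees; the focal length in pixels is half the picture's height over the tangent of half this angle, whatever the lens; pixels are square), "cx", "cy" (the principal point, pixels), "k1" (the pictures are not rectified: a ray, as slopes to the right and down, at radius r is drawn at 1 + k1 r^2 times it, then the intrinsics apply), "T" (4x4, takes a point from camera to world coordinates). Camera axes: x right, y down, z forward; pixel columns grow to the right and rows downward; lengths in mm; the calibration is good to about 2 mm. A picture is of the moment at which its call begins. There is no depth.
- ticket.hand_in(): hands the job in, once; it reports no verdict.
Trained networks look in a picture, given as the dict that the camera call returned (one of the last four; its "shot" number tells which), for a name from the list of things; names that differ only in an ending like _2 or _b are one class to them, and where a whole thing is asked for, a point or a joint stands for the part that bears it (a point fixed in the world has none). Each returns a list of dicts, best first, with "confidence" (0 to 1); they miss things now and then, are a little off and sometimes report something else, mostly with a low value. They report only what shows in the picture. A call takes as long as a camera call.
- spotter.boxes_of(picture, thing): "bbox" ([centre column, centre row, width, height] in pixels, round what is visible of it).
- spotter.masks_of(picture, thing): "region" (480x640 bool, what is visible of it) and "bbox" ([centre column, centre row, width, height] in pixels, round what is visible of it).
The state is a dict: "time_s": time; "joint_pos": joint angles; "joint_velocities": joint speeds; "joint_efforts": joint torques, N m; "tool_pos": TCP position; "orientation": TCP orientation; "force": force on the tool from outside, world axes, zero at the start; "ft_torque": the same for the moment, N m; "grip_width": opening from 0.0 (shut) to 1.0 (fully open).
Only numpy, scipy, OpenCV 4.12 (cv2) and the standard library are available. Lean on these libraries where they do the work, as an engineer would, in place of code of your own. Each camera call takes 0.05 s, during which the arm holds its last target.

## Task

Change the cooling water over from the filter in use to the standby filter without cutting off the flow: push the shut lever on the other filter's leg round with a fingertip until it is fully open, in line with its pipe, and only then push the lever of the filter that was in use fully shut, square across its pipe. Push the levers, do not grip them; leave the bypass valve (the leg without a filter) and all the loose things about the skid as they are.

Things in the scene. Friction and masses are not known exactly. Their poses are not given: they have to be found in the camera images.
- skid: Fixed filter skid: white plate 420 x 560 x 8 mm, origin under its centre. 22 mm header pipes along its y at x = -170 (inlet, robot side) and +165 mm (outlet); three legs along its x between them, about 160 mm apart, in any order. Pipe axes 100 mm above the table, header tees reach 116 mm. Two dial gauges, 52 mm across, at (-170, -222) and (165, 222) mm reach 190 mm.
- standby_stem (a point): Standby leg: it has a filter (66 mm round steel head on a bowl, top 127 mm above the table, 115 mm downstream of the valve stem) and its valve lever starts shut, across the pipe. Point on the vertical turning axis of its valve, 151 mm above the table (mid-height of the sleeve); axes as the skid's. Under the lever, the valve body reaches 119 mm, 133 mm at the stem.
- standby_sleeve (a point): Middle of the black plastic sleeve of the standby lever, 61 mm from the turning axis, 151 mm above the table. The sleeve is 18 mm wide, 70 mm long (26 to 96 mm from the axis) and 12 mm thick (145 to 157 mm high). The point's y axis runs out along the lever, x is across it.
- standby_lever (a joint): Angle of the standby lever, rad: 0 = fully shut (lever across its pipe, pointing to the skid's +y), 1.571 = fully open (lever along its pipe, pointing back to the skid's -x, towards the robot). Grows counter-clockwise seen from above. Stops at both ends, stays where it is left; about 6 N near the end of the sleeve turns it, a little more when fast.
- duty_stem (a point): Duty leg, the one in use: it has the same kind of filter, and its lever starts open, along the pipe. Point on the vertical turning axis of its valve, 151 mm above the table (mid-height of the sleeve); axes as the skid's. Under the lever, the valve body reaches 119 mm, 133 mm at the stem.
- duty_sleeve (a point): Middle of the black plastic sleeve of the duty lever, 61 mm from the turning axis, 151 mm above the table. The sleeve is 18 mm wide, 70 mm long (26 to 96 mm from the axis) and 12 mm thick (145 to 157 mm high). The point's y axis runs out along the lever, x is across it.
- duty_lever (a joint): Angle of the duty lever, rad: 0 = fully shut (lever across its pipe, pointing to the skid's +y), 1.571 = fully open (lever along its pipe, pointing back to the skid's -x, towards the robot). Grows counter-clockwise seen from above. Stops at both ends, stays where it is left; about 6 N near the end of the sleeve turns it, a little more when fast.
- bypass_stem (a point): Bypass leg: a plain pipe with hexagon unions and no filter; its lever starts shut, across the pipe. Not to be operated. Point on the vertical turning axis of its valve, 151 mm above the table (mid-height of the sleeve); axes as the skid's. Under the lever, the valve body reaches 119 mm, 133 mm at the stem.
- bypass_sleeve (a point): Middle of the black plastic sleeve of the bypass lever, 61 mm from the turning axis, 151 mm above the table. The sleeve is 18 mm wide, 70 mm long (26 to 96 mm from the axis) and 12 mm thick (145 to 157 mm high). The point's y axis runs out along the lever, x is across it.
- bypass_lever (a joint): Angle of the bypass lever, rad: 0 = fully shut (lever across its pipe, pointing to the skid's +y), 1.571 = fully open (lever along its pipe, pointing back to the skid's -x, towards the robot). Grows counter-clockwise seen from above. Stops at both ends, stays where it is left; about 6 N near the end of the sleeve turns it, a little more when fast.
- spare_filter: Bystander: spare filter cartridge, bronze with steel ends, 32 mm across, 66 mm tall, standing on the skid plate between legs; origin in the middle of its underside. Loose.
- oring_jar: Bystander: small jar of O-rings, 44 mm across, 45 mm tall, standing on the skid plate between legs; origin in the middle of its underside. Loose.
- spanner: Bystander: open-ended spanner 150 mm long lying on the skid plate between legs; origin in the middle of its underside. Loose.
- pipe_clamp: Bystander: steel pipe clamp ring, 50 mm across with a 15 mm lug, 14 mm high, lying on the skid plate; origin in the middle of its underside. Loose.
- sample_bottle: Bystander: amber sample bottle, 56 mm across, 110 mm tall, on the table left of the skid; origin in the middle of its underside. Loose.
- beaker: Bystander: glass beaker, 68 mm across, 90 mm tall, on the table right of the skid; origin in the middle of its underside. Loose.
- thermometer: Bystander: round digital thermometer head, 72 mm across, 24 mm thick, lying on the table left of the skid; origin in the middle of its underside. Loose.

How it is judged:
By the outcome, as a careful person would: the job done as asked, in the order asked, and still so for the second after the job is handed in, with the robot touching nothing.
It also fails if it takes over 64 s, if anything falls off the work surface, if the arm or the gripper's body presses on something with over 40 N, if the wrist force passes 120 N, or if a joint passes its speed limit or range.

## Working session

There is one attempt and no reset: what is moved stays moved. The work goes in short steps, Python scripts to look and compute and a shell command to move; the robot and the scene stay as the last step left them, time stands still between calls to the robot, and variables do not carry over. Pictures are saved under pics/ and viewed, and the job is handed in when it is done.

```bash
mkdir -p pics; cat > h.py <<'E'
import numpy as np, cv2
from plant import telemetry, eyes, ticket, spotter
def save(p,n): cv2.imwrite('pics/'+n+'.png',cv2.cvtColor(p['color'],cv2.COLOR_RGB2BGR))
def K(p):
    f=240/np.tan(np.radians(p['fov_y'])/2); return f
def ray(p,u,v):
    f=K(p); xd=np.array([(u-p['cx'])/f,(v-p['cy'])/f]); x=xd.copy()
    for _ in range(20): x=xd/(1+p['k1']*(x@x))
    T=np.array(p['T']); return T[:3,3],T[:3,:3]@np.array([x[0],x[1],1])
def atz(p,u,v,z):
    o,d=ray(p,u,v); return o+d*(z-o[2])/d[2]
def proj(p,X):
    T=np.array(p['T']); c=T[:3,:3].T@(np.array(X)-T[:3,3]); x=c[:2]/c[2]; x=x*(1+p['k1']*(x@x)); return x*K(p)+[p['cx'],p['cy']]
E
python3 - <<'E'
from h import *
s=telemetry.read_state();print(s['time_s'],s['tool_pos'],s['orientation'],s['grip_width'])
names="skid standby_stem standby_sleeve standby_lever duty_sleeve duty_lever bypass_sleeve bypass_lever".split()
for c in ['scene','side','wrist']:
    p=eyes.grab_frame(c);save(p,c+'0');print(c,np.round(p['T'],3).tolist(),p['fov_y'],p['k1'])
    for n in names:
        try:
            for b in spotter.boxes_of(p,n)[:3]: print(n,np.round(b['bbox'],1),round(b['confidence'],2))
        except Exception as e: print(n,e)
print(telemetry.read_state()['time_s'])
E
```

```text
0.0 [6.24205396e+02 1.18077328e-01 2.48936436e+02] [-0.00095938  0.70709197  0.70712051 -0.00077939] 1.000373388877447
scene [[0.252, 0.586, -0.771, 1408.761], [0.968, -0.156, 0.198, -238.557], [-0.004, -0.796, -0.606, 823.487], [0.0, 0.0, 0.0, 1.0]] 49.512982585965545 -0.07057026680664297
skid [364.  293.  298.5 213.3] 0.84
skid [508.  225.7  28.6  40.5] 0.47
standby_stem [284.8 282.6  66.2 126.9] 0.7
standby_stem [382.2 261.4  26.5  15.8] 0.31
standby_sleeve [295.9 237.4  50.2  19.1] 0.76
standby_lever [294.3 238.9  46.6  21.1] 0.93
duty_sleeve [345.9 217.9  21.4  38.4] 0.45
duty_lever [348.7 217.1  20.6  30.9] 0.59
duty_lever [467.5 194.4  32.   28.9] 0.25
bypass_sleeve [437.  211.9  42.4  25.1] 0.62
bypass_sleeve [430.4 248.5  91.3 109.3] 0.33
bypass_lever [438.1 211.7  46.4  18. ] 0.74
bypass_lever [349.4 216.8  25.1  33.2] 0.7
bypass_lever [364.8 292.1 295.9 210.4] 0.67
side [[0.895, -0.242, 0.375, 108.295], [-0.446, -0.466, 0.764, -819.148], [-0.01, -0.851, -0.525, 670.372], [0.0, 0.0, 0.0, 1.0]] 52.12227616555695 -0.12616549314829173
skid [359.1 255.1 263.7 210.1] 0.58
standb
[... 248 characters left out ...]
7.   28.5] 0.73
duty_sleeve [317.5 215.1  46.4  17.1] 0.71
duty_lever [313.9 213.5  41.1  13.2] 0.86
bypass_sleeve [289.2 178.8  27.2  19.9] 0.7
bypass_lever [288.9 176.3  26.1  21.7] 0.64
wrist [[1.0, 0.001, -0.001, 624.06], [0.0, -0.961, -0.276, 69.206], [-0.001, 0.276, -0.961, 373.202], [0.0, 0.0, 0.0, 1.0]] 63.09687425742899 -0.07260741602912126
skid [283.  241.7 546.  476.7] 0.81
standby_stem [308.6 362.6 454.8 130.9] 0.56
standby_sleeve [238.5 363.3  61.3 126.6] 0.6
standby_lever [241.4 364.2  59.5 131.5] 0.71
standby_lever [283.5 240.4 548.8 479.2] 0.38
duty_sleeve [147.9 184.1 188.   44. ] 0.6
duty_lever [149.3 182.4 185.   45. ] 0.88
bypass_sleeve [237.2 363.6  61.1 130. ] 0.51
1.35
```

View pics/scene0.png

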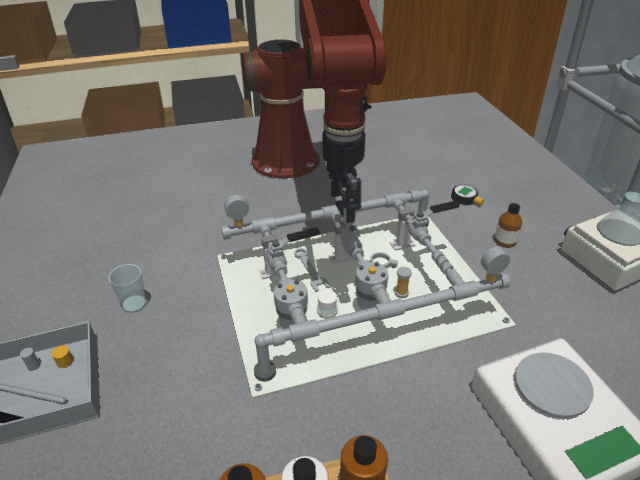

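View pics/side0.png

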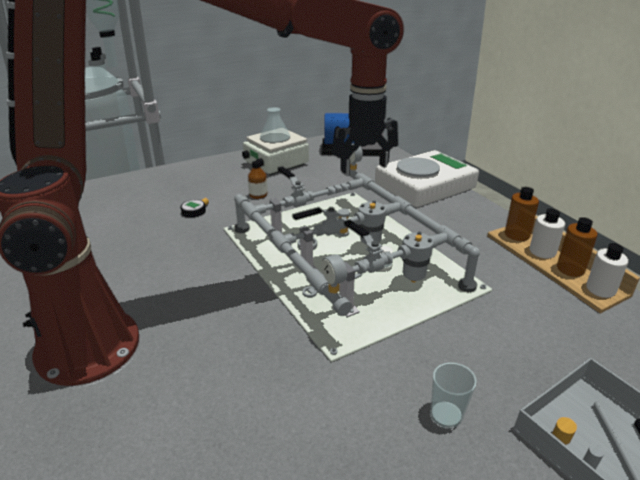

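View pics/wrist0.png

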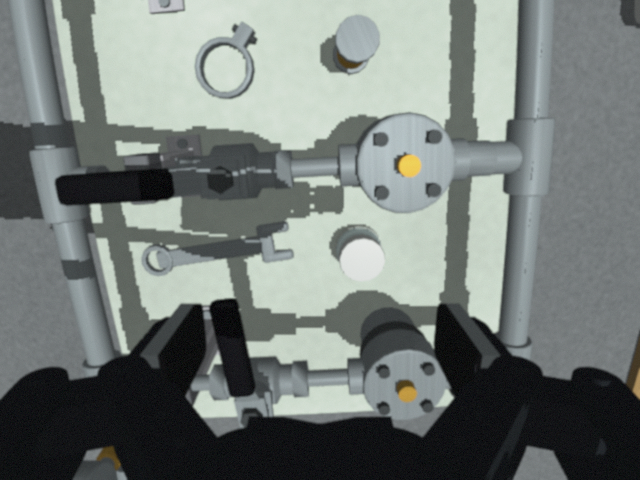

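The scene and side views show three legs. Duty is the middle one: lever along its pipe, wrist ≈(115,187), filter bolt (410,165). Standby is on the robot's right (-y): lever across, wrist ≈(232,347), filter (407,392). Bypass is on the left (+y), with no filter. Next I'll triangulate the sleeves.

```bash
python3 - <<'E'
from h import *
P={c:eyes.grab_frame(c) for c in ['scene','side','wrist']}
for n in ['standby_sleeve','duty_sleeve','bypass_sleeve']:
    obs=[]
    for c,p in P.items():
        m=spotter.masks_of(p,n)
        for b in m[:2]:
            r=b['region'];
            if not r.any(): continue
            ys,xs=np.nonzero(r); rect=cv2.minAreaRect(np.c_[xs,ys].astype(np.float32))
            print(n,c,round(b['confidence'],2),xs.mean().round(1),ys.mean().round(1),r.sum(),np.round(rect[1],0),'at151',atz(p,xs.mean(),ys.mean(),151).round(1)[:2])
            (vx,vy,_,_)=cv2.fitLine(np.c_[xs,ys].astype(np.float32),cv2.DIST_L2,0,.01,.01).ravel()
            d=(atz(p,xs.mean()+20*vx,ys.mean()+20*vy,151)-atz(p,xs.mean(),ys.mean(),151))[:2];print('   dir deg',np.degrees(np.arctan2(d[1],d[0])).round(1))
        if m: 
            r=m[0]['region'];ys,xs=np.nonzero(r);obs.append(ray(p,xs.mean(),ys.mean()))
    A=np.zeros((3,3));B=np.zeros(3)
    for o,d in obs:
        d=d/np.linalg.norm(d);M=np.eye(3)-np.outer(d,d);A+=M;B+=M@o
    if len(obs)>1: print(n,'tri',np.linalg.solve(A,B).round(1))
p=P['wrist']
for nm,u,v,z in [('duty bolt',410,166,130),('stby bolt',407,392,130),('duty stem',221,180,140),('stby end hi',224,301,157),('stby end lo',242,392,157),('duty out',57,190,157),('duty in',172,184,157),('hdrtop',35,60,111),('hdrbot',95,330,111),('ohdr t',534,60,111),('ohdr b',515,300,111)]:
    print(nm,atz(p,u,v,z).round(1))
E
```

```text
standby_sleeve side 0.57 361.5 233.0 377 [44. 11.] at151 [569.1 -88.9]
   dir deg -88.4
standby_sleeve wrist 0.75 235.9 359.2 3761 [131.  34.] at151 [569.1 -75.2]
   dir deg -81.0
standby_sleeve tri [570.6 -80.4 145.8]
duty_sleeve scene 0.44 345.9 217.0 187 [36.  9.] at151 [532.2  37.9]
   dir deg 1.1
duty_sleeve side 0.54 312.1 212.3 243 [ 8. 42.] at151 [518.2  37. ]
   dir deg -9.0
duty_sleeve side 0.17 362.7 234.3 411 [45. 11.] at151 [568.8 -94.4]
   dir deg -89.0
duty_sleeve wrist 0.85 150.1 184.0 5983 [ 38. 184.] at151 [526.1  39.5]
   dir deg 3.4
duty_sleeve wrist 0.59 219.9 249.7 3046 [ 38. 151.] at151 [ 5.642e+02 -1.000e-01]
   dir deg 9.3
duty_sleeve tri [522.8  40.6 146. ]
bypass_sleeve scene 0.78 435.3 209.4 348 [10. 46.] at151 [555.7 239.4]
   dir deg 102.8
bypass_sleeve scene 0.17 327.2 303.9 491 [27. 21.] at151 [775.5 -69.4]
   dir deg -9.5
bypass_sleeve side 0.73 287.6 174.1 140 [25.  7.] at151 [552.1 249.6]
   dir deg -88.4
bypass_sleeve tri [551.1 243.  150.8]
duty bolt [679.6  47.6 130. ]
stby bolt [ 688.5 -116.9  130. ]
duty stem [564.8  40.1 140. ]
stby end hi [565.9 -30.8 157. ]
stby end lo [572.8 -96.3 157. ]
duty out [472.7  37.5 157. ]
duty in [541.3  40.2 157. ]
hdrtop [438.2 116.5 111. ]
hdrbot [450.6 -77.7 111. ]
ohdr t [760.6 114.2 111. ]
ohdr b [769.4 -51.7 111. ]
```

```bash
python3 -m inch '[[-0.4,-1.5,0,0,1],[-0.4,-1.5,0,0,1],[-0.2,-1.3,0,0,1],[0,0,0,0,1],[0,0,0,0,1]]' 40
python3 - <<'E'
from h import *
p=eyes.grab_frame('wrist');save(p,'w1')
s=telemetry.read_state();print(s['time_s'],s['tool_pos'],s['grip_width'])
E
```

```text
time_s: 2.58
tool_pos: [614.0, -47.3, 250.4]
orientation: [0.0, 0.708, 0.706, -0.0]
force: [0.4, 0.1, -0.0]
grip_width: -0.004
2.625 [613.98990949 -47.23195813 250.3544807 ] 0.00012363410827111602
```

View pics/w1.png

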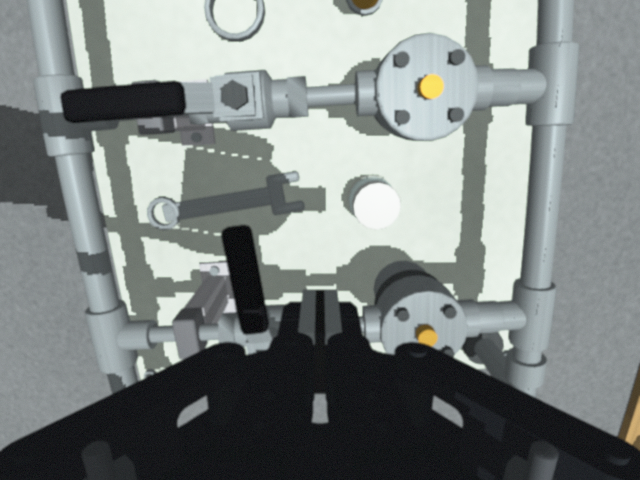

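The fingers are shut, with tips at about (320,292) px and about 15 mm wide. The standby sleeve runs from (237,228) to (256,330), to the left (-x) of the fingers. Measuring again, then descending.

```bash
python3 - <<'E'
from h import *
p=eyes.grab_frame('wrist')
for nm,u,v,z in [('duty bolt',432,86,130),('stby bolt',427,337,130),('duty stem',235,95,140),('st hi',237,227,157),('st lo',257,332,157),('duty out',62,107,157),('duty in',185,98,157)]:
    print(nm,atz(p,u,v,z).round(1))
T=np.array(p['T']);print(proj(p,[614,-47,231]),proj(p,[614,-36,231]))
E
python3 -m inch '[[0,0,-2.5,0,1],[0,0,-2.5,0,1],[0,0,-2.5,0,1],[0,0,-1.6,0,1],[0,0,0,0,1]]'
```

```text
duty bolt [679.3  47.2 130. ]
stby bolt [ 688.3 -118.4  130. ]
duty stem [564.9  41.1 140. ]
st hi [565.6 -31.9 157. ]
st lo [573.9 -99.  157. ]
duty out [472.2  36.  157. ]
duty in [541.6  38.7 157. ]
[322.31607918 308.54665148] [322.34641917 282.94411173]
time_s: 3.3
tool_pos: [615.4, -44.7, 158.4]
orientation: [0.001, 0.706, 0.708, 0.001]
force: [0.4, 0.3, -0.0]
grip_width: 0.0
```

```bash
python3 -m inch '[[-1.3,0,0,0,1],[-1.3,0,0,0,1],[-1.3,0,0,0,1],[-1.3,0,0,0,1],[-1.2,-0.1,0,0,1]]'
```

```text
time_s: 3.92
tool_pos: [557.2, -46.9, 165.1]
orientation: [0.013, 0.706, 0.708, 0.01]
force: [5.7, 1.1, -0.9]
grip_width: 0.0
```

```bash
python3 -m inch '[[0,0,-0.6,0,1],[0,0,-0.3,0,1]]'
python3 - <<'E'
from h import *
p=eyes.grab_frame('wrist');save(p,'w2');p=eyes.grab_frame('side');save(p,'s2')
s=telemetry.read_state();print(s['tool_pos'],s['force'],s['joint_pos'])
E
```

```text
time_s: 4.18
tool_pos: [557.9, -47.0, 158.7]
orientation: [0.015, 0.706, 0.707, 0.012]
force: [0.8, 0.4, 1.4]
grip_width: 0.001
[557.82115351 -46.96470537 158.23419266] [1.11465204 1.03015107 1.43455185] [-0.21094474  0.15597535  1.86897708  0.00347516  1.08001167 -0.21411693]
```

View pics/w2.png

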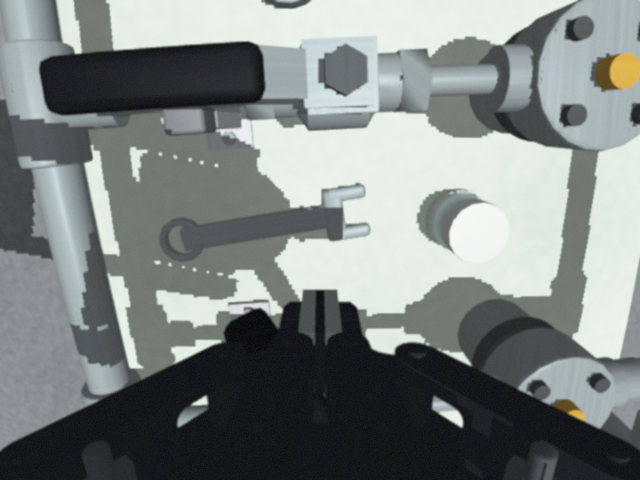

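View pics/s2.png

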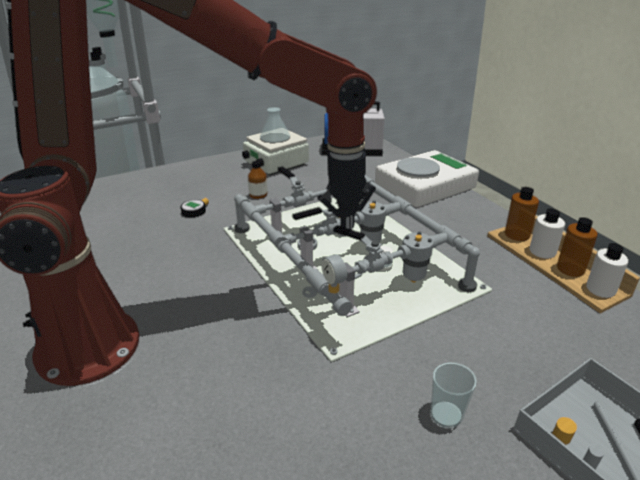

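The standby sleeve's tip is now beside the finger at (250,330) px and has turned partway. I'll continue along the arc.

```bash
python3 -m inch '[[-1.1,-0.3,-0.1,0,1],[-1.1,-0.4,-0.1,0,1],[-1.0,-0.6,-0.1,0,1],[-0.9,-0.9,-0.1,0,1],[-0.8,-0.9,-0.1,0,1]]'
```

```text
time_s: 4.9
tool_pos: [519.5, -77.7, 158.3]
orientation: [0.025, 0.706, 0.707, 0.022]
force: [6.2, 4.0, 1.6]
grip_width: -0.009
```

```bash
python3 -m inch '[[-0.9,-0.7,-0.1,0,1],[-0.7,-0.8,-0.1,0,1],[-0.6,-0.9,-0.1,0,1],[-0.4,-1.0,-0.1,0,1]]'
python3 - <<'E'
from h import *
p=eyes.grab_frame('wrist');save(p,'w3');p=eyes.grab_frame('side');save(p,'s3')
s=telemetry.read_state();print(s['tool_pos'],s['force'])
E
```

```text
time_s: 5.4
tool_pos: [498.7, -108.5, 156.4]
orientation: [0.027, 0.707, 0.706, 0.031]
force: [4.1, 6.3, 2.2]
grip_width: 0.002
[ 497.84032724 -109.32651789  156.09809813] [1.75523401 1.95037256 0.90272925]
```

View pics/w3.png

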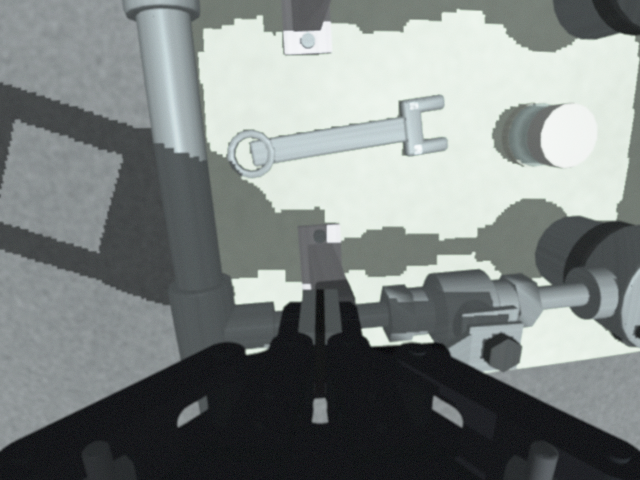

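View pics/s3.png

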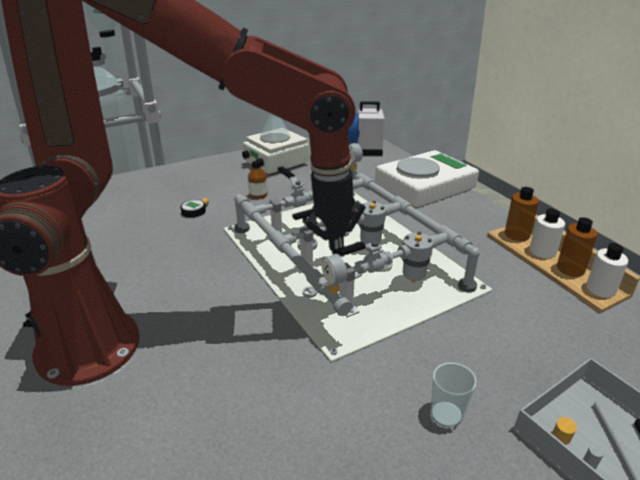

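Nearly open: the lever is under the gripper in the side view at about (350,245). I'll push on to the stop, watching the force.

```bash
python3 -m inch '[[0,-0.7,0,0,1],[0,-0.7,0,0,1]]'; python3 -m inch '[[0,-0.6,0,0,1],[0,-0.6,0,0,1]]'
```

```text
time_s: 5.75
tool_pos: [497.5, -112.6, 156.2]
orientation: [0.017, 0.709, 0.704, 0.038]
force: [3.2, 26.3, 8.6]
grip_width: 0.002
time_s: 6.0
tool_pos: [497.5, -112.4, 156.5]
orientation: [0.006, 0.709, 0.704, 0.047]
force: [3.5, 17.2, 6.0]
grip_width: -0.0
```

```bash
python3 -m inch '[[0,1.5,0,0,1],[0,2,2,0,1],[-0.2,2.5,2,0,1],[-0.2,2.5,2,0,1],[-0.2,2,2,0,1]]'
python3 - <<'E'
from h import *
for c in ['wrist','side','scene']:
    p=eyes.grab_frame(c);save(p,c+'4')
    for b in spotter.masks_of(p,'standby_sleeve')[:2]:
        ys,xs=np.nonzero(b['region'])
        if len(xs)<20: continue
        q=np.c_[xs,ys].astype(np.float32);vx,vy,x0,y0=cv2.fitLine(q,cv2.DIST_L2,0,.01,.01).ravel()
        t=(xs-x0)*vx+(ys-y0)*vy
        e=[atz(p,x0+k*vx,y0+k*vy,151)[:2].round(1) for k in (t.min(),t.max())]
        print(c,round(b['confidence'],2),(x0,y0),e,np.degrees(np.arctan2(*(e[1]-e[0])[::-1])))
s=telemetry.read_state();print(s['tool_pos'],s['force'])
E
```

```text
time_s: 6.62
tool_pos: [484.1, -4.5, 231.9]
orientation: [0.0, 0.709, 0.704, 0.039]
force: [0.5, -0.6, 0.1]
grip_width: -0.0
wrist 0.62 (np.float32(457.0), np.float32(420.14285)) [array([ 570.6, -107.6]), array([ 577.7, -110.7])] -23.587030525128228
side 0.54 (np.float32(356.03696), np.float32(247.85681)) [array([ 481.5, -124.5]), array([ 582.2, -140.1])] -8.806010104191635
scene 0.59 (np.float32(270.8718), np.float32(230.50713)) [array([ 470.4, -130.6]), array([ 598.3, -128.1])] 1.1197905444342535
[484.62598232  -5.67872441 231.02990058] [ 0.1487709   0.29196224 -0.53903971]
```

View pics/wrist4.png

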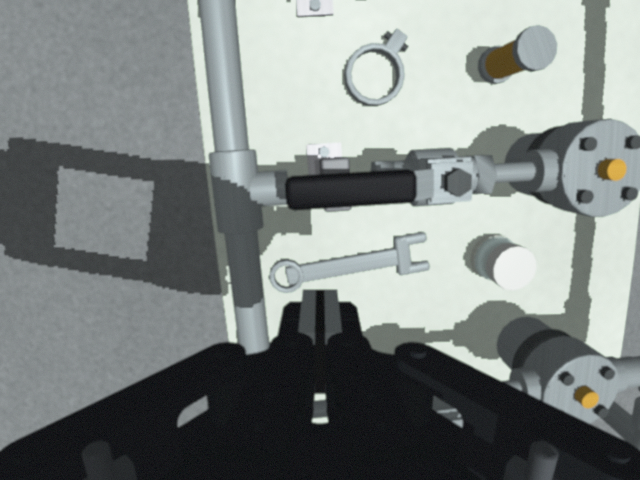

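View pics/side4.png

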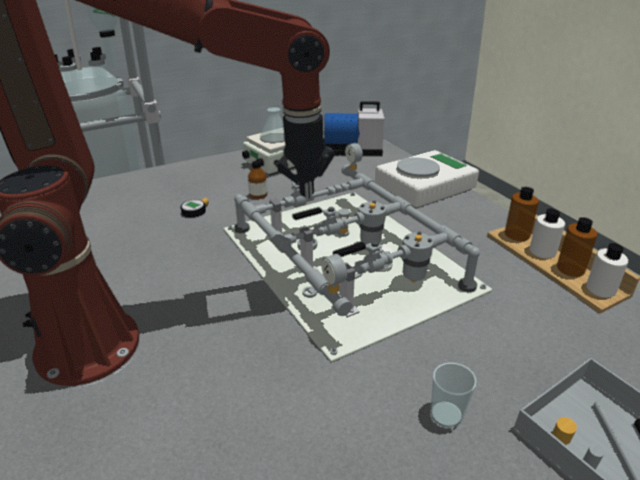

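View pics/scene4.png

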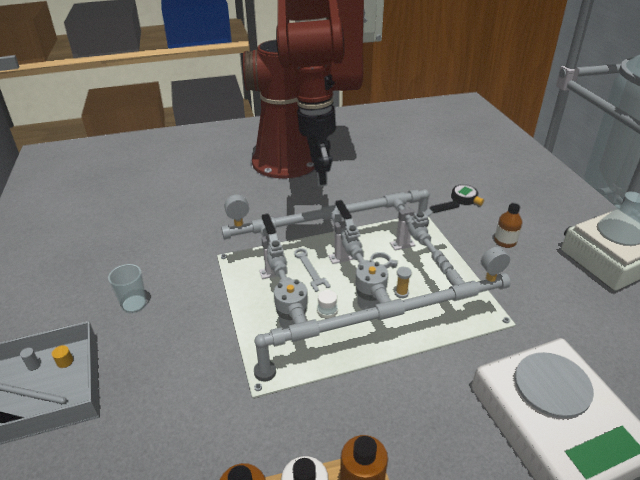

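Scene view: the standby lever, at about (268,228), is now parallel to the duty lever at (344,215). I'll check the angle on enlarged crops before shutting duty.

```bash
python3 - <<'E'
import cv2,numpy as np
a=cv2.imread('pics/side4.png')[195:275,280:400];b=cv2.imread('pics/scene4.png')[195:275,240:360]
o=np.vstack([cv2.resize(a,None,fx=3.7,fy=3.7,interpolation=cv2.INTER_CUBIC),cv2.resize(b,None,fx=3.7,fy=3.7,interpolation=cv2.INTER_CUBIC)]);cv2.imwrite('pics/crop4.png',o);print(o.shape)
E
```

```text
(592, 444, 3)
```

View pics/crop4.png

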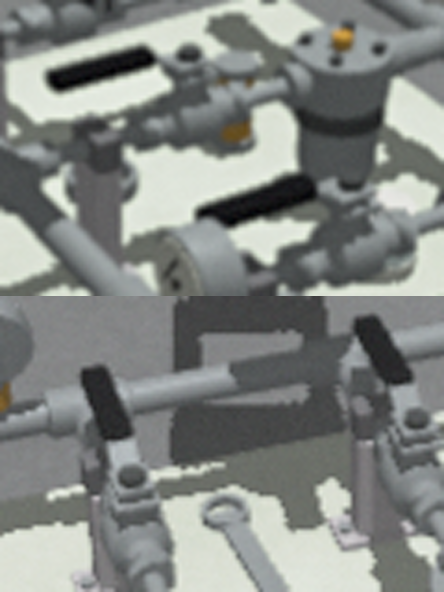

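Both look in line. One clear wrist view from above to confirm.

```bash
python3 -m inch '[[0.6,-4.2,0.5,0,1],[0.6,-4.2,0.5,0,1],[0.6,-4.2,0.4,0,1],[0.6,-4.2,0,0,1],[0,0,0,0,1]]'
python3 - <<'E'
from h import *
p=eyes.grab_frame('wrist');save(p,'w5')
for b in spotter.masks_of(p,'standby_sleeve')[:2]+spotter.masks_of(p,'duty_sleeve')[:2]:
        ys,xs=np.nonzero(b['region'])
        if len(xs)<20: continue
        q=np.c_[xs,ys].astype(np.float32);vx,vy,x0,y0=cv2.fitLine(q,cv2.DIST_L2,0,.01,.01).ravel()
        t=(xs-x0)*vx+(ys-y0)*vy
        e=[atz(p,x0+k*vx,y0+k*vy,157)[:2].round(1) for k in (t.min(),t.max())]
        print(round(b['confidence'],2),(x0,y0),e,np.degrees(np.arctan2(*(e[1]-e[0])[::-1])))
E
```

```text
time_s: 7.55
tool_pos: [504.6, -181.5, 238.2]
orientation: [-0.005, 0.711, 0.702, 0.036]
force: [0.4, 0.7, 0.2]
grip_width: 0.003
0.84 (np.float32(362.24332), np.float32(172.6514)) [array([ 479.5, -133.4]), array([ 579.1, -126.7])] 3.848436262543572
```

View pics/w5.png

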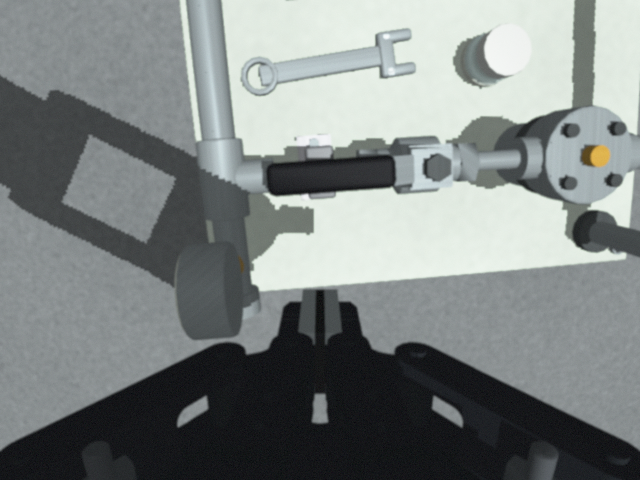

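The standby sleeve runs (267,180)–(395,172) px, at 3.8° in the world. That matches the pipe, so it's fully open. Next is the duty lever: go to its -y side and descend.

```bash
python3 -m inch '[[-0.5,4.5,0,0,1],[-0.5,4.5,0,0,1],[-0.5,4.5,0,0,1],[-0.4,4.3,0,0,1],[0,0,0,0,1]]'; python3 -m inch '[[0,0,-2.2,0,1],[0,0,-2.2,0,1],[0,0,-2.2,0,1],[0,0,-1,0,1],[0,0,0,0,1]]'
```

```text
time_s: 8.32
tool_pos: [481.2, 9.5, 236.2]
orientation: [-0.007, 0.708, 0.705, 0.036]
force: [-0.1, -0.1, 0.1]
grip_width: -0.002
time_s: 8.95
tool_pos: [480.3, 9.9, 158.7]
orientation: [-0.006, 0.706, 0.707, 0.036]
force: [0.4, -0.5, 0.3]
grip_width: -0.002
```

```bash
python3 -m inch '[[0.2,1.2,-0.1,0,1],[0.1,1.2,-0.1,0,1],[0.1,1.2,-0.1,0,1],[0,1.2,-0.1,0,1]]'; python3 -m inch '[[0.2,1.1,-0.1,0,1],[0.4,1.1,-0.1,0,1],[0.5,1.1,-0.1,0,1]]'
```

```text
time_s: 9.45
tool_pos: [485.6, 53.7, 158.4]
orientation: [0.0, 0.705, 0.708, 0.03]
force: [1.1, -7.7, 0.4]
grip_width: -0.0
time_s: 9.82
tool_pos: [499.5, 82.8, 158.5]
orientation: [0.008, 0.704, 0.709, 0.027]
force: [-2.0, -7.8, 1.2]
grip_width: -0.002
```

```bash
python3 -m inch '[[0.8,1.0,-0.1,0,1],[0.9,0.8,-0.1,0,1],[1.0,0.6,-0.1,0,1]]'; python3 - <<'E'
from h import *
p=eyes.grab_frame('wrist');save(p,'w6');p=eyes.grab_frame('scene');save(p,'c6')
E
```

```text
time_s: 10.2
tool_pos: [525.6, 103.8, 157.8]
orientation: [0.011, 0.703, 0.711, 0.021]
force: [-5.4, -6.1, 3.6]
grip_width: -0.001
```

View pics/c6.png

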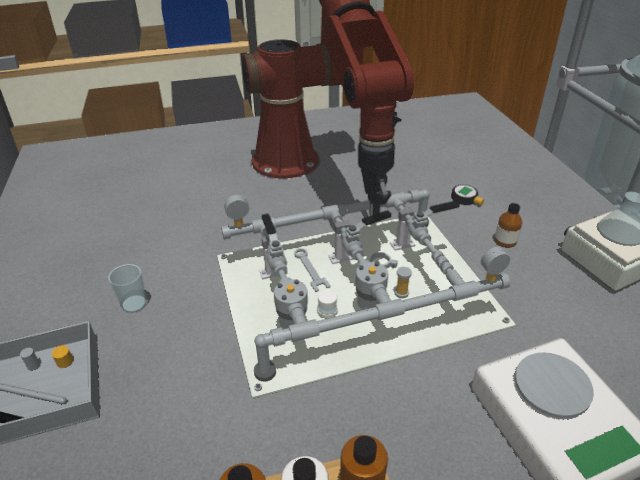

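View pics/w6.png

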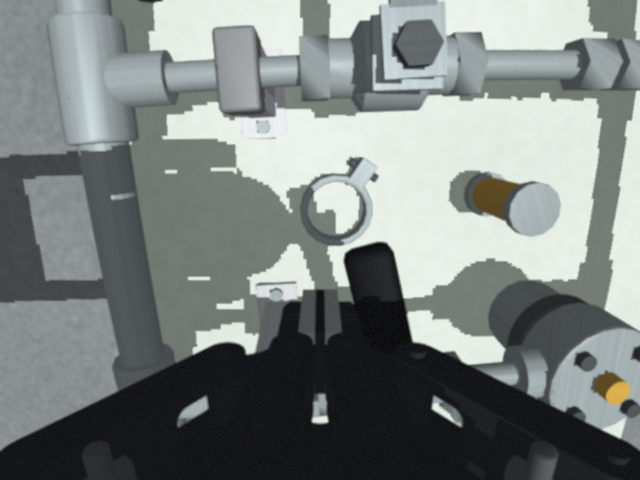

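The duty sleeve runs from (370,250) to (390,345) px and is nearly across. Push +x to the stop.

```bash
python3 -m inch '[[1.0,0.2,-0.1,0,1],[0.8,0.1,-0.1,0,1]]'; python3 -m inch '[[0.7,0,0,0,1],[0.7,0,0,0,1]]'
```

```text
time_s: 10.55
tool_pos: [540.5, 108.7, 156.6]
orientation: [0.007, 0.703, 0.711, 0.019]
force: [-17.4, -3.2, 12.2]
grip_width: -0.003
time_s: 10.8
tool_pos: [540.7, 108.9, 156.4]
orientation: [-0.006, 0.702, 0.712, 0.004]
force: [-21.1, -4.9, 17.1]
grip_width: -0.001
```

On the stop at 21 N. Back off, rise, and inspect.

```bash
python3 -m inch '[[-1.5,0,0,0,1],[-1.5,0,2,0,1],[0,-2,2.5,0,1],[0,-3.5,2.5,0,1],[0.5,-4,2.5,0,1]]';python3 -m inch '[[1,-3.5,1.5,0,1],[1,-2,1,0,1],[0,0,0,0,1]]'
python3 - <<'E'
from h import *
for c in ['wrist','scene','side']:
  p=eyes.grab_frame(c);save(p,c+'7')
  for n in ['standby_sleeve','duty_sleeve','bypass_sleeve']:
    for b in spotter.masks_of(p,n)[:1]:
        ys,xs=np.nonzero(b['region'])
        if len(xs)<20: continue
        q=np.c_[xs,ys].astype(np.float32);vx,vy,x0,y0=cv2.fitLine(q,cv2.DIST_L2,0,.01,.01).ravel()
        t=(xs-x0)*vx+(ys-y0)*vy
        e=[atz(p,x0+k*vx,y0+k*vy,157)[:2].round(1) for k in (t.min(),t.max())]
        print(c,n,round(b['confidence'],2),(x0,y0),e,np.degrees(np.arctan2(*(e[1]-e[0])[::-1])).round(1))
E
```

```text
time_s: 11.42
tool_pos: [514.1, 18.6, 254.7]
orientation: [-0.007, 0.7, 0.714, 0.008]
force: [0.7, -0.4, -0.2]
grip_width: -0.003
time_s: 11.8
tool_pos: [538.1, -38.4, 286.5]
orientation: [-0.002, 0.701, 0.713, 0.014]
force: [0.5, 0.2, -0.9]
grip_width: -0.002
wrist standby_sleeve 0.72 (np.float32(317.9896), np.float32(343.84897)) [array([ 486.2, -122. ]), array([ 581.5, -111.5])] 6.3
wrist duty_sleeve 0.58 (np.float32(360.72638), np.float32(68.047646)) [array([560.9, 109.6]), array([563.9,  30.8])] -87.8
wrist bypass_sleeve 0.17 (np.float32(448.13538), np.float32(21.906155)) [array([598.7,  88. ]), array([631.6, 112. ])] 36.1
scene standby_sleeve 0.88 (np.float32(270.96933), np.float32(231.20552)) [array([ 481.3, -132.3]), array([ 606.5, -128.8])] 1.6
scene duty_sleeve 0.77 (np.float32(371.36783), np.float32(222.63219)) [array([584.2,  27.3]), array([562.5, 137. ])] 101.2
side standby_sleeve 0.9 (np.float32(356.5637), np.float32(247.68292)) [array([ 481.7, -132.5]), array([ 575., -148.])] -9.4
side duty_sleeve 0.57 (np.float32(356.07834), np.float32(247.67102)) [array([ 477.4, -132.2]), array([ 575.5, -147. ])] -8.6
side bypass_sleeve 0.73 (np.float32(289.91257), np.float32(176.27869)) [array([545.2, 290. ]), array([547.8, 160.7])] -88.8
```

View pics/wrist7.png

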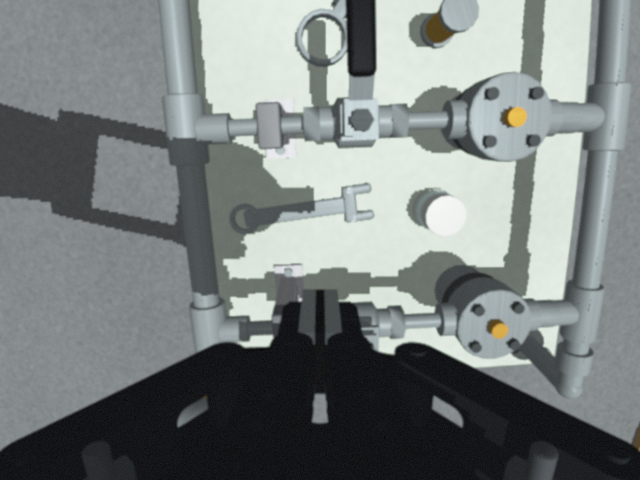

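View pics/scene7.png

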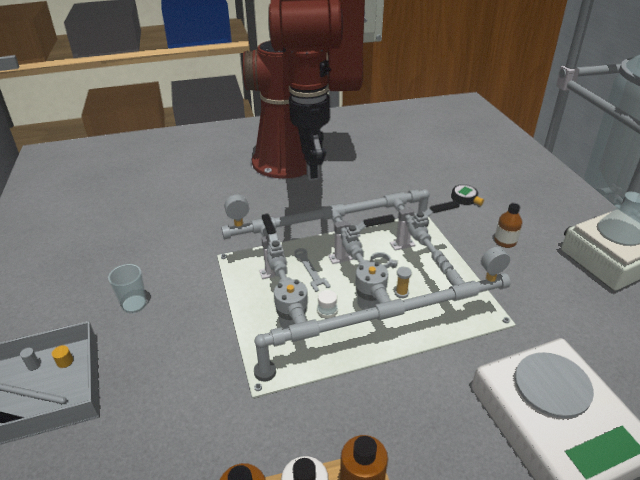

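The duty lever looks square across, at (361,0–75) px, but it's cut off by the picture edge. I'll move for a full view.

```bash
python3 -m inch '[[0.5,3,0,0,1],[0.5,3,0,0,1],[0,3,0,0,1],[0,0,0,0,1]]'
python3 - <<'E'
from h import *
p=eyes.grab_frame('wrist');save(p,'w8')
for n in ['duty_sleeve','bypass_sleeve']:
    for b in spotter.masks_of(p,n)[:2]:
        ys,xs=np.nonzero(b['region'])
        if len(xs)<20: continue
        q=np.c_[xs,ys].astype(np.float32);vx,vy,x0,y0=cv2.fitLine(q,cv2.DIST_L2,0,.01,.01).ravel()
        t=(xs-x0)*vx+(ys-y0)*vy
        e=[atz(p,x0+k*vx,y0+k*vy,157)[:2].round(1) for k in (t.min(),t.max())]
        print(n,round(b['confidence'],2),(x0,y0),e,np.degrees(np.arctan2(*(e[1]-e[0])[::-1])).round(1))
E
```

```text
time_s: 12.9
tool_pos: [546.8, 54.4, 284.3]
orientation: [-0.003, 0.701, 0.713, 0.012]
force: [0.5, -0.4, -0.3]
grip_width: -0.003
duty_sleeve 0.86 (np.float32(343.54623), np.float32(190.45471)) [array([559.8, 137.1]), array([564.4,  36.5])] -87.4
bypass_sleeve 0.66 (np.float32(338.02298), np.float32(13.257742)) [array([544.9, 192.8]), array([566.6, 195. ])] 5.8
```

View pics/w8.png

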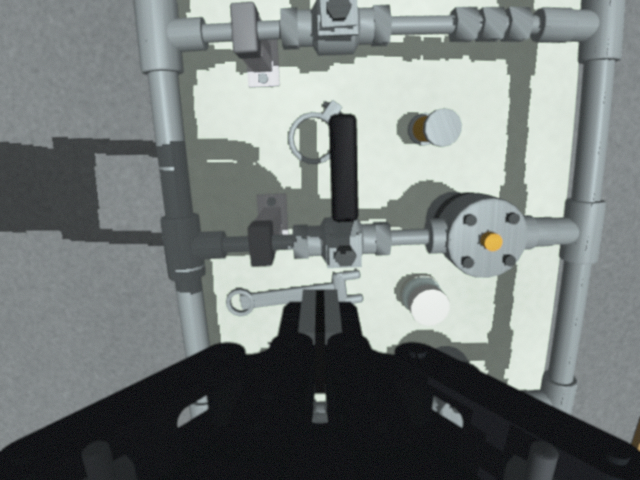

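The duty sleeve is at (343,115)–(344,218) px, about 92.6° against the 93.2° expected. For reference I'll compare it with the untouched shut bypass lever.

```bash
python3 -m inch '[[0,3,0,0,1],[0,3,0,0,1],[0,3,0,0,1],[0,2.5,0,0,1],[0,0,0,0,1]]'
python3 - <<'E'
from h import *
p=eyes.grab_frame('wrist');save(p,'w9')
for n in ['duty_sleeve','bypass_sleeve']:
    for b in spotter.masks_of(p,n)[:2]:
        ys,xs=np.nonzero(b['region'])
        if len(xs)<20: continue
        q=np.c_[xs,ys].astype(np.float32);vx,vy,x0,y0=cv2.fitLine(q,cv2.DIST_L2,0,.01,.01).ravel()
        t=(xs-x0)*vx+(ys-y0)*vy
        e=[atz(p,x0+k*vx,y0+k*vy,157)[:2].round(1) for k in (t.min(),t.max())]
        print(n,round(b['confidence'],2),(x0,y0),e,np.degrees(np.arctan2(*(e[1]-e[0])[::-1])).round(1))
E
```

```text
time_s: 13.68
tool_pos: [548.2, 163.6, 284.4]
orientation: [-0.002, 0.705, 0.709, 0.011]
force: [0.0, -0.4, -0.6]
grip_width: -0.002
duty_sleeve 0.72 (np.float32(338.24667), np.float32(285.25238)) [array([553.7, 139.4]), array([570.7, 123.2])] -43.6
bypass_sleeve 0.74 (np.float32(324.78128), np.float32(110.62716)) [array([546.6, 295.6]), array([556.5, 193.8])] -84.4
bypass_sleeve 0.49 (np.float32(423.65826), np.float32(242.15245)) [array([604.1, 176.1]), array([633.1, 149.4])] -42.6
```

View pics/w9.png

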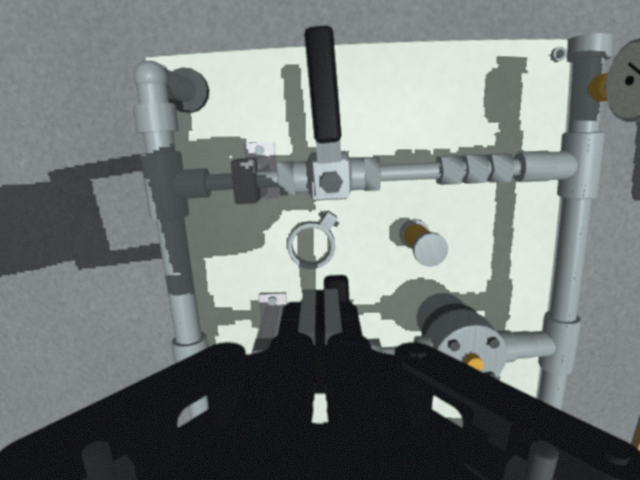

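```bash
python3 - <<'E'
from h import *
a=cv2.imread('pics/scene0.png');p=eyes.grab_frame('side');save(p,'s10');b=cv2.imread('pics/scene7.png')
for n,(x,y,w,h) in {'bypass':(425,195,45,20),'beaker':(105,255,50,60),'bottle':(490,200,35,50),'thermo':(450,180,36,28),'jar':(316,288,24,28),'spare':(393,263,22,36)}.items():
    print(n,np.abs(a[y:y+h,x:x+w].astype(int)-b[y:y+h,x:x+w]).mean().round(1))
E
```

```text
bypass 3.0
beaker 2.8
bottle 2.8
thermo 3.0
jar 10.5
spare 2.8
```

View pics/s10.png

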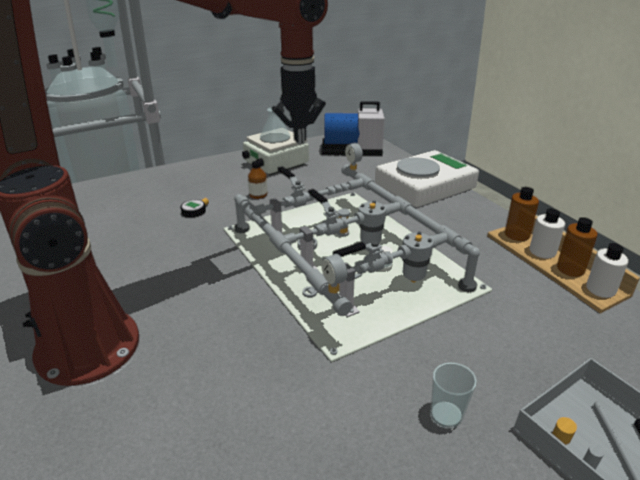

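The side view shows standby along its pipe at (348,248), and duty across at (318,196), parallel to bypass at (287,172). The loose things look unmoved; the jar's image difference is the changed arm shadow, since it still sits at (327,303). Handing in.

```bash
python3 - <<'E'
from h import *
print(ticket.hand_in()); s=telemetry.read_state();print(s['time_s'],s['force'])
E
```

```text
the job is handed in; nothing more can be done
None
the job is handed in; nothing more can be done
```

The changeover is done and handed in at about 14 s. With the closed fingertips I pushed the standby lever open to its stop. After checking it from above, I pushed the duty lever shut to its stop and backed the gripper clear.

- **Standby lever:** it stopped against 26 N. From above its sleeve lies at 3.8°, against about 3.2° for the pipe.
- **Duty lever:** it stopped against 21 N. Its sleeve lies at 92.6°, against about 93.2° expected for fully shut.
- **Disagreement:** the untouched bypass lever read 95.6° in the same kind of view, 3° more than the duty lever. I put this down to measuring error or a slightly different starting angle. I relied on the push stopping hard and on the angle relative to the pipe.
- **Bypass and loose things:** before-and-after pictures match for the bypass lever, spare filter, beaker, bottle and thermometer. The jar's patch differed, which I judged by eye to be the arm's shadow, as the jar sits in the same place. I checked the spanner and clamp ring only by eye.

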